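# Peel the stuck top tray and show its underside to the light

## Robot

A 6-joint arm with a two-finger parallel gripper is mounted at the origin on the work surface. World frame = base frame: x ahead of the robot, y to its left, z up, the work surface at z = 0. Lengths are in m, angles in degrees, forces in N, time in s.
With the tool pointing down it reaches from about 0.25 to 0.725 m from the base axis. Payload 9.7 kg.
Tool frame: the origin (TCP) lies midway between the tips of the shut fingers; the grasp point (between the pads) lies 19 mm behind it; z points along the fingers, y is the line along which they close (so a half turn about z gives the same grasp; the last joint's range is limited). The gripper opens to 85 mm and grips with 20 to 120 N. Pads are 22 mm wide; open, the fingers measure 114 mm over their backs; the gripper's body (76 mm by 85 mm) begins 54 mm behind the grasp point. The pads swing forward as they close: fully open they stand 13 mm farther back than shut.
Start: joints at [71.849, 4.979, 10.078, 95.1, 0, 90], TCP at [0.171, 0.523, 0.231] pointing down, gripper open.
Joint ranges: [-179.16, 179.16], [-48.56, 103.87], [-65.8, 70.77], [-126.05, 130.52], [-82.76, 87.17], [-180, 180]. Speed limits (degrees/s): [127.2, 127.2, 147.25, 180, 180, 180].

## Interface

Orientations are given as [roll, pitch, yaw] about the fixed x, y, z axes, in that order (R = Rz(yaw) Ry(pitch) Rx(roll)).
In Python, from workcell import * gives the robot as it stands.
- The arm moves only by the tool servo_tool, never from a script. Its argument "moves" is a list of rows, each a list of 4 numbers: the shift along the world's x, y, z in cm, then the turn about the world's z in rad. A call has 1 to 20 rows; each row is the pose to reach, as a shift and turn from the pose commanded when the call began; what a row does not reach only later rows make up. A row lasts 1/12 s, in which the tool goes at most 41.7 mm and 7.16 degrees, less where a joint would pass 70% of its speed; a pose out of reach is approached as far as the arm can. A call with a gripper value outside its range is refused whole. "claw" is the closure, from 0 (fully open) to 1 (shut), set as the call begins (left out, the last holds). The fingers move at their own pace and stop on an object; "force" is the grip in N (left out, the last holds). Time passes only in rows, so rows that repeat a pose let the fingers close. It gives the time, the measured TCP pose, the force, the opening and the grip force at its end, in the units of the state.
- get_obs(): the state, without advancing time (a new reading comes with each control period).
- camera(name): name is "scene" or "top" or "wrist"; returns the picture (480x640x3 uint8, red, green, blue); there is no depth.
- get_calibration(name): a dict with "fx", "fy", "cx", "cy" (pixels), "rvec" (rotation vector, rad) and "tvec" (3), from world to camera coordinates, as OpenCV has them; the wrist camera has in their place "tool_from_camera" (4x4, takes a point from camera to tool coordinates, whose origin is the TCP and whose axes are the flange's). Camera axes: x right, y down, z forward; pixel columns grow to the right and rows downward; lengths in m; the calibration is good to about 2 mm. A picture is of the moment at which its call begins: read the wrist's pose just before it. get_calibration takes no time and is no camera call.
- job_done(): hands the job in; it is judged then, once.
The state is a dict: "time": time; "q": joint angles; "qd": joint speeds; "joint_efforts": joint torques, N m; "ee_pos": TCP position; "tcp_rot": TCP orientation; "wrist_force": force on the tool from outside, world axes, zero at the start; "torque": the same for the moment, N m; "opening": finger opening in m; "grasp_force": force on a finger pad.
Only numpy, scipy, OpenCV 4.12 (cv2) and the standard library are available. Lean on these libraries where they do the work, as an engineer would, in place of code of your own. Each camera call takes 0.05 s, during which the arm holds its last target. There are 200 camera calls.

## Task

The underside of the top parts tray must be checked for swarf. It is stuck in the stack. First clear the ring spanner that lies across the trays: hang it by its eye on the upturned hook and let go, so that it hangs freely. Then take the top tray by its corner lug and peel it off the stack, raising that corner while the opposite corner stays down until it comes loose, and finish still holding the tray level and still, its middle over the round inspection light and its underside about 15 cm above the bench, touching nothing but the gripper; leave all other things where they stand.

Things in the scene. Friction and masses are not known exactly. Their poses are not given: they have to be found in the camera images.
- tray: Top tray of the stack: eight-sided flared steel tray, rim 34 mm above its underside, 145 mm across the cut corners at the rim, floor top 10 mm up; about 0.22 kg. Under it an 80 mm square, 7 mm thick rubber pad whose corners lie on the tray's x and y axes, 57 mm out. Origin: centre of the underside (20 mm above the bench at first); z up, x towards the lug corner
- tray_lug (a point): grip point of the tray's lug: an upright steel plate at the tray's +x corner, 10 mm thick along the tray's y, 24 mm long along its x, centred 96 mm from the tray's middle; its top is 70 mm above the tray's underside, the grip point 56 mm, and it stands free above the rim (34 mm)
- tray_heel (a point): point on the tray's underside 50 mm from its middle, across from the lug (tray -x). The pad's lip is stuck under four stiff sprung clips in the tray below, one at the middle of each side. Raised at the lug they snap off one after another (about 10 N) while the tray pivots on its far pad corner, 57 mm out on -x; all are free at a tilt of 0.2 rad; a straight pull up takes 20 N or more
- stack_heel (a point): point of the tray below on which tray_heel sits while the top tray is stuck down
- stack: the two lower trays, same form but without lug, nested 10 mm apart and fixed to the bench by their magnets. Origin: centre of the underside on the bench; x points the same way as the nested top tray's x
- spanner: steel ring spanner lying flat across the rim of the top tray (underside about 54 mm above the bench), 195 mm long, 10 mm thick, shank 14 mm wide; 0.16 kg, loose, balances near its origin. Origin: middle of the shank, underside; x points along the spanner to the eye, z up
- spanner_eye (a point): centre of the spanner's eye, 75 mm from its origin along x, half-way through the thickness: a ring of 42 mm outside and 26 mm inside diameter
- hook: fixed hook stand: foot 100 mm across, post 18 mm thick and 250 mm tall, and an 8 mm thick round arm that leaves the post towards the stand's -x and falls gently to the bend 85 mm out. Origin: centre of the foot on the bench
- hook_bend (a point): centre of the rod at the bend, 220 mm above the bench, where the arm (coming from +x) turns up; same axes as the stand. A hung eye has its centre about 9 mm below the rod's
- hook_tip (a point): top end of the upturned tip, 39 mm above the bend and 5 mm further out (-x)
- light_top (a point): centre of the lens of the round black inspection light that lies lens up on the bench, fixed, 112 mm across, 35 mm tall
- spray_can: upright spray can with a green label, 64 mm across, 190 mm tall, loose; leave it where it stands. Origin: centre of its underside
- tape_roll: black roll of tape lying flat, 68 mm across, 19 mm tall, loose; leave it where it stands. Origin: centre of its underside
- tape_measure: yellow tape measure standing on edge, 70 x 36 x 62 mm, loose; leave it where it stands. Origin: centre of its underside
- bracket: bare metal angle bracket, 100 x 50 mm, 50 mm tall, loose; leave it where it stands. Origin: centre of its underside
- disc: black grinding disc lying flat, 115 mm across, 6 mm thick, loose; leave it where it stands. Origin: centre of its underside
- oil_can: red oil can with a thin spout, 68 mm across, 170 mm tall, loose; leave it where it stands. Origin: centre of its underside
- hammer: hammer lying flat, about 300 mm long, loose; leave it where it stands. Origin: on its handle

How it is judged (in metres and radians):
On the way, in this order (a step that is already met when the one before it is completed fails the run):
1. the spanner hangs by its eye on the hook, let go (x of spanner_eye in the frame of hook_bend between -0.015 and 0.08 m and y of spanner_eye in the frame of hook_bend between -0.02 and 0.02 m and z of spanner_eye in the frame of hook_bend between -0.025 and 0.012 m and angle between spanner's own x axis and vertical below 0.45 rad and contact force between the fingers and spanner below 0.1 N), for 0.3 s.
2. the lug corner of the tray is raised while the opposite corner is still down (angle between tray's own z axis and vertical above 0.09 rad and distance between tray_heel and stack_heel below 0.012 m), for 0.1 s.
At the end, for the whole second after the job is handed in: Spanner hangs by its eye on the hook (within 20 mm of the rod, shank within 0.45 rad of straight down), let go; tray held by the fingers alone, middle within 40 mm of above the light's centre, underside 100 to 210 mm above the bench, level within 0.21 rad, still; other things in place (all of step 1 and horizontal distance between tray and light_top below 0.04 m and height (world z) of tray between 0.1 and 0.21 m and angle between tray's own z axis and vertical below 0.21 rad and linear speed of tray below 0.03 m/s and angular speed of tray below 0.2 rad/s and contact force between the fingers and tray above 1 N and contact force between tray and hook below 0.1 N and contact force between tray and spanner below 0.1 N and contact force between tray and spray_can below 0.1 N and contact force between tray and oil_can below 0.1 N and linear speed of spanner below 0.15 m/s); the arm keeps its last pose, push and grip.
It fails at once if another thing on the bench is moved by more than 3 cm (distance of any of spray_can, tape_roll, tape_measure, bracket, disc, oil_can, hammer from where it was at the start of the episode above 0.03 m).
It also fails if it takes over 61 s, if anything falls off the work surface, if the arm or the gripper's body presses on something with over 40 N, if the wrist force passes 120 N, or if a joint passes its speed limit or range.

## Working session

There is one attempt and no reset: what is moved stays moved. The work goes in short steps, Python scripts to look and compute and a tool call to move; the robot and the scene stay as the last step left them, time stands still between calls to the robot, and variables do not carry over. Pictures are saved under pics/ and viewed, at most 10 in all, crops included, and the job is handed in when it is done.

Besides the shell and the picture viewer there is one more tool, called after "Request:" as a command line: name --pt "numbers of a row" for each row, then --argument value for the rest. servo_tool: Moves the arm, as the interface text tells. Its arguments: {"type":"object","properties":{"moves":{"type":"array","items":{"type":"array","items":{"type":"number"}}},"claw":{"type":"number"},"force":{"type":"number"}},"required":["moves"]}

```bash
ls; mkdir -p pics; python3 - <<'E'
from workcell import *
import cv2
o=get_obs();print(o)
for n in("scene","top"):
    cv2.imwrite(f"pics/{n}0.png",camera(n)[:,:,::-1]);print(get_calibration(n))
print(get_calibration("wrist"))
E
```

```text
pics
{'time': 0.0, 'q': array([7.18477315e+01, 5.01147187e+00, 1.00335210e+01, 9.50984983e+01,
       1.74848762e-04, 8.99998987e+01]), 'qd': array([ 0.00967633, -0.05751097, -0.06673069,  0.06487389, -0.03977312,
        0.02221831]), 'joint_efforts': array([-8.07915385e-04, -5.20388818e+01,  4.64803541e+01,  1.65053486e-02,
       -4.34803997e-05,  1.30787822e-05]), 'ee_pos': array([0.17127743, 0.52241243, 0.23057114]), 'tcp_rot': array([-1.79923551e+02, -1.74983720e-04,  1.61847833e+02]), 'wrist_force': array([-0.0857882 ,  0.09396942,  0.21089716]), 'torque': array([ 0.035707  , -0.01730757,  0.02754096]), 'grasp_force': 0.0, 'opening': 0.08511459807370095}
{'fx': 575.5493691129317, 'fy': 575.5493691129317, 'cx': 312.96615223615174, 'cy': 239.29790201667922, 'rvec': array([ 1.33387503,  2.11105303, -0.95285172]), 'tvec': array([ 0.24253189, -0.21812755,  1.6929291 ])}
{'fx': 594.9403935436326, 'fy': 594.9403935436326, 'cx': 321.20594820579754, 'cy': 237.21598321610307, 'rvec': array([ 2.16561034, -2.14197403,  0.15565867]), 'tvec': array([-0.01125054,  0.57370364,  1.49055753])}
{'fx': 362.45464212670277, 'fy': 362.45464212670277, 'cx': 320.73461575262365, 'cy': 241.0722268581518, 'tool_from_camera': array([[-2.90801359e-04, -9.61197299e-01, -2.75861682e-01,
         7.06565873e-02],
       [ 9.99999862e-01, -1.58509033e-04, -5.01856088e-04,
         2.99384222e-04],
       [ 4.38656148e-04, -2.75861790e-01,  9.61197212e-01,
        -1.43118589e-01],
       [ 0.00000000e+00,  0.00000000e+00,  0.00000000e+00,
         1.00000000e+00]])}
```

View pics/scene0.png

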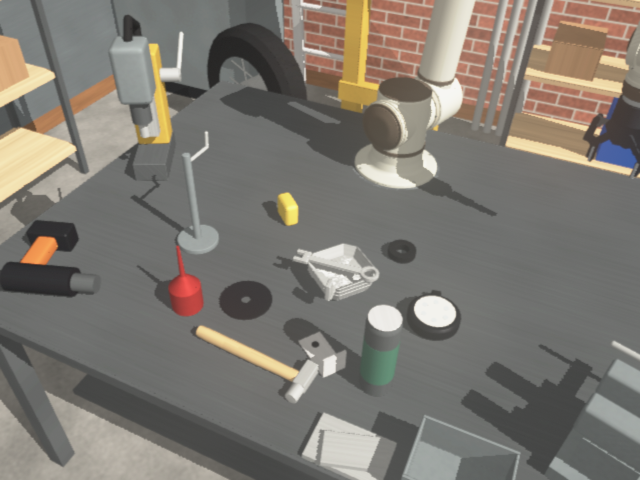

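View pics/top0.png

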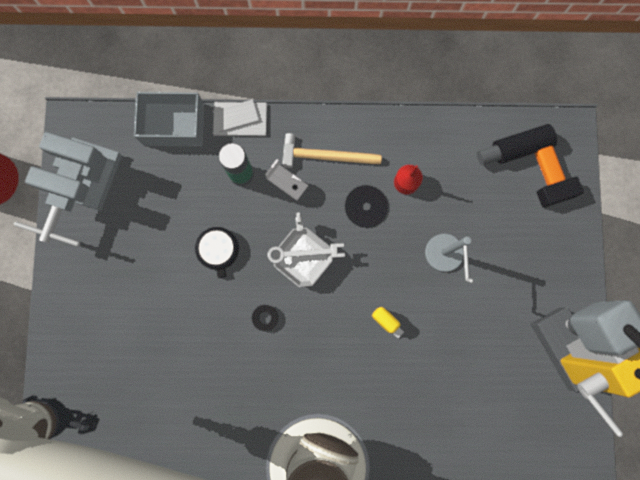

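The scene view shows the spanner on the tray with its eye at about (370,275), the hook tip at about (207,133) and the light at about (435,315). In the top view the spanner eye is at (276,255), the lug at (298,220), the light at (217,248), and the hook foot at (444,252) with its arm running to (468,280). I'll enlarge the details.

```bash
cat > h.py <<'E'
import numpy as np,cv2
from workcell import *
def cal(n):
    c=get_calibration(n);K=np.array([[c['fx'],0,c['cx']],[0,c['fy'],c['cy']],[0,0,1]]);R=cv2.Rodrigues(c['rvec'])[0];return K,R,np.array(c['tvec'])
def ray(n,uv):
    K,R,t=cal(n);d=R.T@np.linalg.inv(K)@np.array([*uv,1.]);return -R.T@t,d/np.linalg.norm(d)
def onz(n,uv,z):
    o,d=ray(n,uv);return o+d*(z-o[2])/d[2]
def tri(a,b):
    (o,d),(p,e)=ray('top',a),ray('scene',b)
    s=np.linalg.lstsq(np.array([d,-e]).T,p-o,rcond=None)[0]
    x,y=o+d*s[0],p+e*s[1];return (x+y)/2,np.linalg.norm(x-y)
def proj(n,P):
    K,R,t=cal(n);q=K@(R@np.array(P)+t);return q[:2]/q[2]
E
python3 - <<'E'
import cv2,numpy as np
t=cv2.imread('pics/top0.png');s=cv2.imread('pics/scene0.png')
def c(im,x,y,w,h,W,H):return cv2.resize(im[y:y+h,x:x+w],(W,H),interpolation=cv2.INTER_CUBIC)
a=np.hstack([c(t,258,208,100,75,400,300),c(t,420,220,66,75,400//1,300) if 0 else c(t,410,220,100,75,400,300)])
b=np.hstack([c(s,285,235,100,75,400,300),c(s,165,128,100,75,400,300)])
cv2.imwrite('pics/crop.png',np.vstack([a,b]))
E
```

```text
(no output)
```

View pics/crop.png

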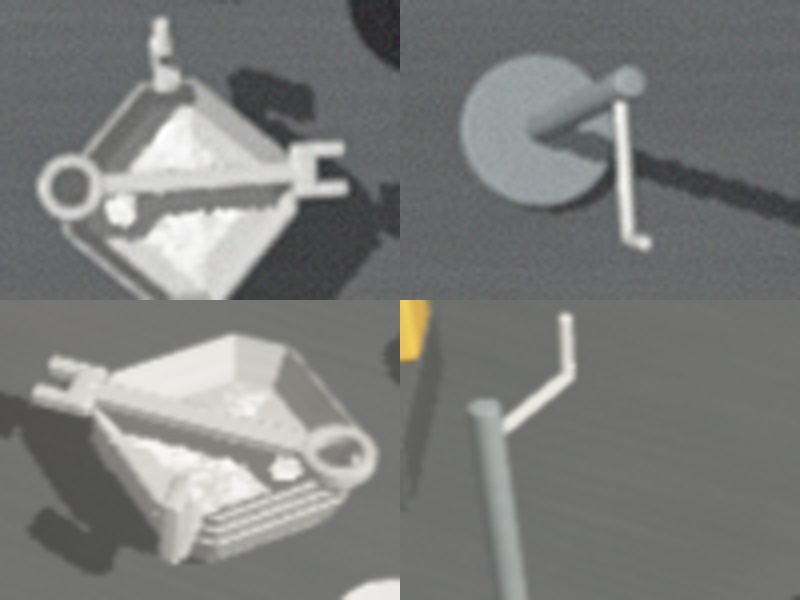

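The crops show these features, in full-image pixels:

| Feature | top | scene |
|---|---|---|
| Eye | (275,254) | (369.6,273.4) |
| Hook bend | (466.6,279) | (207.6,146.4) |
| Hook tip | (471,280.4) | (206,132) |
| Lug top | about (297.6,213) | about (331,280) |

```bash
python3 - <<'E'
from h import *
np.set_printoptions(precision=4,suppress=True)
f=lambda x0,y0,u,v:(x0+u/4-.375,y0+v/4-.375)
T=lambda u,v:f(258,208,u,v);TH=lambda u,v:f(410,220,u-400,v)
S=lambda u,v:f(285,235,u,v-300);SH=lambda u,v:f(165,128,u-400,v-300)
print('eye',tri(T(70,186),S(340,456)),onz('top',T(70,186),.064))
print('shank',onz('top',T(110,185),.064),onz('top',T(290,174),.064),onz('top',T(318,169),.064))
print('bend',tri(TH(628,238),SH(572,375)),onz('top',TH(628,238),.22))
print('tip',tri(TH(645,243),SH(566,317)),onz('top',TH(645,243),.259))
print('post',tri(TH(628,80),SH(485,407)),onz('top',TH(628,82),.25))
print('foot',onz('top',TH(535,130),.005))
print('lugtop',onz('top',T(160,22),.09),onz('scene',S(182,472),.09),'lugbase/rim',onz('top',T(166,85),.054))
# tray rim: corners
for p in [(66,225),(145,85),(190,80),(298,165)]: print('rim',p,onz('top',T(*p),.054))
for n in('top','scene'):
    im=cv2.imread(f'pics/{n}0.png');m=cv2.inRange(im,(200,200,200),(255,255,255))
    N,l,st,c=cv2.connectedComponentsWithStats(m)
    for i in range(1,N):
        if st[i,4]>300: print(n,st[i],c[i],onz(n,c[i],.035))
for nm,p,z in [('can',(232,156),.19),('oil',(408,178),.06),('tape',(265,318),.019),('meas',(386,320),.062),('disc',(366,206),.006),('brk',(288,180),.03),('hamhead',(289,150),.02)]:
    print(nm,onz('top',p,z))
E
```

```text
eye (array([0.5262, 0.1112, 0.0618]), np.float64(0.0004848697794493807)) [0.5261 0.1108 0.064 ]
shank [0.527  0.0856 0.064 ] [ 0.5352 -0.0277  0.064 ] [ 0.5386 -0.0453  0.064 ]
bend (array([ 0.457 , -0.3301,  0.2231]), np.float64(0.0016321730615932598)) [ 0.4576 -0.3316  0.22  ]
tip (array([ 0.4525, -0.3315,  0.2582]), np.float64(0.0007237868864245103)) [ 0.4522 -0.331   0.259 ]
post (array([ 0.543 , -0.326 ,  0.2509]), np.float64(0.0002943084055932737)) [ 0.542 -0.326  0.25 ]
foot [ 0.5427 -0.3263  0.005 ]
lugtop [0.6269 0.0549 0.09  ] [0.6022 0.0495 0.09  ] lugbase/rim [0.5926 0.0517 0.054 ]
rim (66, 225) [0.5023 0.1135 0.054 ]
rim (145, 85) [0.5925 0.0651 0.054 ]
rim (190, 80) [0.596  0.0364 0.054 ]
rim (298, 165) [ 0.5422 -0.0329  0.054 ]
top [215 103  42  25 523] [236.3805 113.5679] [0.9028 0.2234 0.035 ]
top [220 144  24  24 453] [231.4062 155.3996] [0.7885 0.233  0.035 ]
top [199 231  34  33 862] [215.5058 247.1334] [0.5455 0.2663 0.035 ]
top [284 235  59  29 582] [308.4914 248.5481] [0.5446 0.0274 0.035 ]
top [286 257  45  26 563] [308.73  269.421] [0.4908 0.0261 0.035 ]
top 
[... 299 characters left out ...]
[358 164  57  24 640] [385.8562 176.4938] [0.1185 0.0082 0.035 ]
scene [302 244  68  29 742] [334.465  258.1334] [0.4867 0.0124 0.035 ]
scene [309 263  42  30 376] [331.5    278.2553] [0.5503 0.0326 0.035 ]
scene [414 296  41  31 963] [434.4766 310.8681] [0.5446 0.2663 0.035 ]
scene [368 305  34  26 682] [384.7449 317.7023] [0.6085 0.1783 0.035 ]
scene [317 416  58  20 421] [339.5154 425.9097] [0.8796 0.1909 0.035 ]
scene [ 322  432   56   36 1460] [348.4849 448.9568] [0.9129 0.2214 0.035 ]
can [0.7439 0.2084 0.19  ]
oil [ 0.7274 -0.2267  0.06  ]
tape [0.3665 0.1364 0.019 ]
meas [ 0.3647 -0.1682  0.062 ]
disc [ 0.6632 -0.123   0.006 ]
brk [0.7255 0.0836 0.03  ]
hamhead [0.8094 0.0829 0.02  ]
```

Request:
servo_tool --pt "36 -48.6 -8 -1.19" --pt "36 -48.6 -8 -1.19" --pt "36 -48.6 -8 -1.19" --pt "36 -48.6 -8 -1.19" --pt "36 -48.6 -8 -1.19" --pt "36 -48.6 -8 -1.19" --pt "36 -48.6 -8 -1.19" --pt "36 -48.6 -8 -1.19" --pt "36 -48.6 -8 -1.19" --pt "36 -48.6 -8 -1.19" --pt "36 -48.6 -8 -1.19" --pt "36 -48.6 -8 -1.19" --pt "36 -48.6 -8 -1.19" --pt "36 -48.6 -8 -1.19" --pt "36 -48.6 -8 -1.19" --pt "36 -48.6 -8 -1.19" --pt "36 -48.6 -8 -1.19" --pt "36 -48.6 -8 -1.19" --pt "36 -48.6 -8 -1.19" --claw 0.4 --force 60

```text
time: 1.68
ee_pos: [0.5309, 0.0374, 0.1514]
tcp_rot: [-180.0, -0.0, 93.7]
wrist_force: [0.8, 0.4, 0.9]
opening: 0.0515
grasp_force: 0.0
```

```bash
cat >> h.py <<'E'
from scipy.spatial.transform import Rotation as Ro
def wpose():
    o=get_obs();c=get_calibration('wrist');T=np.eye(4);T[:3,:3]=Ro.from_euler('xyz',o['tcp_rot'],degrees=True).as_matrix();T[:3,3]=o['ee_pos']
    return T@c['tool_from_camera'],c
def wz(W,c,uv,z):
    d=W[:3,:3]@np.array([(uv[0]-c['cx'])/c['fx'],(uv[1]-c['cy'])/c['fy'],1]);o=W[:3,3];return o+d*(z-o[2])/d[2]
def wshot(f):
    W,c=wpose();cv2.imwrite(f,camera('wrist')[:,:,::-1]);np.save(f[:-3]+'npy',W)
E
python3 -c "
from h import *
wshot('pics/w1.png');o=get_obs();print(o['time'],o['ee_pos'],o['tcp_rot'],o['opening'])"
```

```text
1.7333 [0.53093356 0.03754397 0.15158978] [ 1.79983110e+02 -5.22837253e-03  9.37441047e+01] 0.051384906960433865
```

View pics/w1.png

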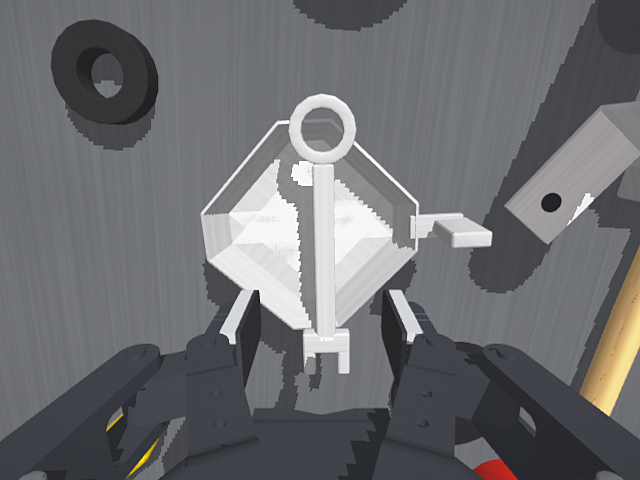

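The wrist view shows the eye at (322,129), the shank running from (321,165) to (326,335), the tray rim corners, and the lug top face at about (438–491, 232–246).

```bash
python3 - <<'E'
from h import *
np.set_printoptions(precision=4,suppress=True)
W=np.load('pics/w1.npy');c=get_calibration('wrist')
print(W[:3,3])
for n,p,z in [('eye',(322,129),.064),('sh1',(323,175),.064),('sh2',(325.5,325),.064),('lug',(438,233),.09),('lug',(490,232),.09),('lug',(491,246),.09),('lug',(453,247),.09),
 ('rim L',(202,215),.054),('rimL2',(208,260),.054),('rimR',(418,203),.054),('rimR2',(417,251),.054),('rimT',(278,122),.054),('rimTr',(357,148),.054),('rimB',(294,329),.054)]:print(n,wz(W,c,p,z))
E
```

```text
[0.5261 0.108  0.2946]
eye [0.5263 0.1125 0.064 ]
sh1 [0.5287 0.0849 0.064 ]
sh2 [ 0.5375 -0.0199  0.064 ]
lug [0.5976 0.0585 0.09  ]
lug [0.6277 0.061  0.09  ]
lug [0.63   0.0527 0.09  ]
lug [0.6077 0.0506 0.09  ]
rim L [0.4489 0.0519 0.054 ]
rimL2 [0.4522 0.0199 0.054 ]
rimR [0.5936 0.0695 0.054 ]
rimR2 [0.5976 0.036  0.054 ]
rimT [0.4983 0.1151 0.054 ]
rimTr [0.5495 0.1025 0.054 ]
rimB [ 0.5149 -0.0303  0.054 ]
```

Request:
servo_tool --pt "0.1 0 -3 0.02" --pt "0.1 0 -6 0.02" --pt "0.1 0 -9 0.02" --pt "0.1 0 -10 0.02" --pt "0.1 0 -10.8 0.02" --pt "0.1 0 -10.8 0.02" --pt "0.1 0 -10.8 0.02" --pt "0.1 0 -10.8 0.02"

```text
time: 2.4
ee_pos: [0.5334, 0.0369, 0.0452]
tcp_rot: [179.8, 0.0, 94.8]
wrist_force: [-1.1, 0.3, -0.9]
opening: 0.0508
grasp_force: 0.0
```

Request:
servo_tool --pt "0 0 0 0" --pt "0 0 0 0" --pt "0 0 0 0" --pt "0 0 0 0" --pt "0 0 0 0" --pt "0 0 0 0" --pt "0 0 0 0" --pt "0 0 0 0" --claw 1 --force 60

```text
time: 3.07
ee_pos: [0.5326, 0.0366, 0.044]
tcp_rot: [179.9, 0.0, 94.8]
wrist_force: [-2.0, 0.4, 5.8]
opening: 0.0123
grasp_force: 58.8
```

Request:
servo_tool --pt "0 0 2 0" --pt "0 0 4 0" --pt "0 0 8 0" --pt "0 0 12 0" --pt "0 0 16 0" --pt "0 0 20 0" --pt "0 0 25 0" --pt "0 0 25 0" --pt "0 0 25 0" --pt "0 0 25 0"

```text
time: 3.9
ee_pos: [0.5326, 0.0366, 0.2923]
tcp_rot: [-180.0, -0.0, 94.8]
wrist_force: [-0.6, 0.1, -2.2]
opening: 0.0124
grasp_force: 59.1
```

Request:
servo_tool --pt "-15.7 -37.2 0 -1.602" --pt "-15.7 -37.2 0 -1.602" --pt "-15.7 -37.2 0 -1.602" --pt "-15.7 -37.2 0 -1.602" --pt "-15.7 -37.2 0 -1.602" --pt "-15.7 -37.2 0 -1.602" --pt "-15.7 -37.2 0 -1.602" --pt "-15.7 -37.2 0 -1.602" --pt "-15.7 -37.2 0 -1.602" --pt "-15.7 -37.2 0 -1.602" --pt "-15.7 -37.2 0 -1.602" --pt "-15.7 -37.2 0 -1.602" --pt "-15.7 -37.2 0 -1.602" --pt "-15.7 -37.2 0 -1.602" --pt "-15.7 -37.2 0 -1.602" --pt "-15.7 -37.2 0 -1.602" --pt "-15.7 -37.2 0 -1.602" --pt "-15.7 -37.2 0 -1.602"

```text
time: 5.4
ee_pos: [0.3754, -0.3352, 0.2929]
tcp_rot: [-180.0, 0.0, 3.1]
wrist_force: [0.7, -0.8, -1.9]
opening: 0.0125
grasp_force: 59.3
```

```bash
python3 -c "
from h import *
wshot('pics/w2.png');o=get_obs();print(o['time'],o['ee_pos'],o['tcp_rot'],o['opening'])"
```

```text
5.45 [ 0.37539372 -0.33520716  0.2931073 ] [-1.79991564e+02  8.27670044e-03  3.11081564e+00] 0.012294767167583164
```

View pics/w2.png

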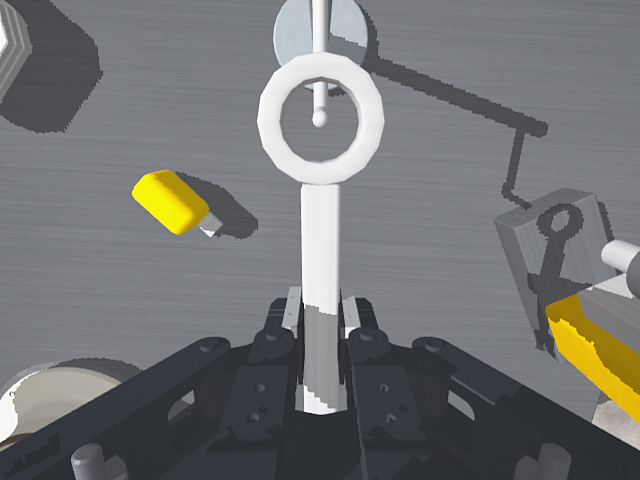

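The eye's centre is at (321,118), and the hook tip shows through it at (320,118).

```bash
python3 - <<'E'
from h import *
np.set_printoptions(precision=4,suppress=True)
W=np.load('pics/w2.npy');c=get_calibration('wrist')
print('eye',wz(W,c,(321,118),.313),wz(W,c,(321,118),.308),'edges',wz(W,c,(321,53),.313),wz(W,c,(321,184),.313),'tip',wz(W,c,(320,117),.259),'armroot',wz(W,c,(319.5,40),.225))
E
```

```text
eye [ 0.451  -0.3307  0.313 ] [ 0.4512 -0.3307  0.308 ] edges [ 0.4699 -0.3297  0.313 ] [ 0.4299 -0.3319  0.313 ] tip [ 0.4538 -0.3301  0.259 ] armroot [ 0.4934 -0.3276  0.225 ]
```

Request:
servo_tool --pt "0.3 0 0 0" --pt "0.3 0 -1.5 0" --pt "0.3 0 -3 0" --pt "0.3 0 -4 0" --pt "0.4 0 -5 0" --pt "0.5 0 -5.8 0" --pt "0.6 0 -6.5 0" --pt "0.6 0 -6.5 0" --pt "0.6 0 -6.5 0" --pt "0.6 0 -6.5 0"

```text
time: 6.28
ee_pos: [0.3815, -0.3355, 0.2289]
tcp_rot: [180.0, -0.0, 3.0]
wrist_force: [0.5, 0.8, -2.1]
opening: 0.0125
grasp_force: 59.2
```

```bash
python3 -c "
from h import *
o=get_obs();print(o['ee_pos'],o['wrist_force'],o['torque'])
a=camera('wrist')[:,:,::-1];s=camera('scene')[:,:,::-1]
b=cv2.resize(s[90:210,140:260],(480,480),interpolation=cv2.INTER_CUBIC)
cv2.imwrite('pics/c3.png',np.hstack([cv2.resize(a[0:240,200:440],(300,300)),cv2.resize(b,(300,300))]))"
```

```text
[ 0.38146616 -0.33546121  0.22886428] [ 0.54131973  0.75805107 -2.09478739] [0.03390455 0.00372912 0.04857518]
```

View pics/c3.png

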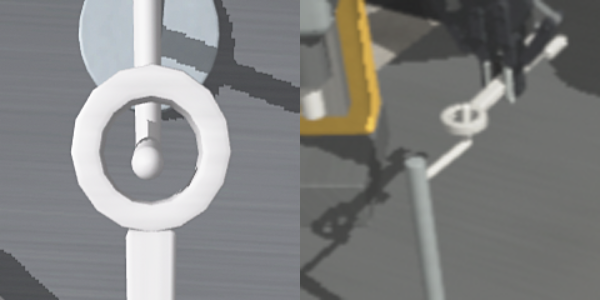

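The tip is up through the eye and nothing is touching. I'll lower a little more, then let go.

Request:
servo_tool --pt "0 0 -0.3 0" --pt "0 0 -0.5 0" --pt "0 0 -0.5 0" --pt "0 0 -0.5 0"

```text
time: 6.72
ee_pos: [0.3813, -0.3353, 0.2231]
tcp_rot: [-180.0, 0.0, 3.0]
wrist_force: [0.2, 0.6, -1.7]
opening: 0.0126
grasp_force: 59.2
```

Request:
servo_tool --pt "0 0 0 0" --pt "0 0 0 0" --pt "0 0 0 0" --pt "0 0 0 0" --pt "0 0 0 0" --pt "0 0 0 0" --pt "0 0 0 0" --pt "0 0 0 0" --pt "0 0 0 0" --pt "0 0 0 0" --pt "0 0 0 0" --pt "0 0 0 0" --claw 0.4

```text
time: 7.72
ee_pos: [0.3813, -0.3354, 0.2233]
tcp_rot: [180.0, -0.0, 3.0]
wrist_force: [0.4, -0.1, -0.4]
opening: 0.0513
grasp_force: 0.0
```

```bash
python3 -c "
from h import *
o=get_obs();print(o['ee_pos'],o['wrist_force'],o['torque'])
a=camera('wrist')[:,:,::-1];s=camera('scene')[:,:,::-1]
cv2.imwrite('pics/c4.png',np.hstack([cv2.resize(a,(400,300)),cv2.resize(s[90:240,130:280],(300,300),interpolation=cv2.INTER_CUBIC)]))"
```

```text
[ 0.38132586 -0.33537813  0.22329873] [ 0.43495984 -0.13860797 -0.42680106] [ 0.00289544  0.03536162 -0.01122336]
```

View pics/c4.png

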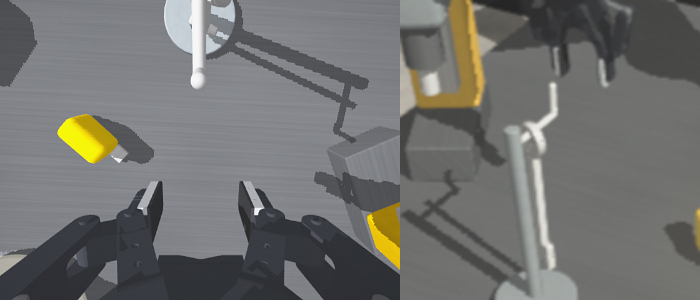

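The spanner hangs by its eye on the arm, at about scene pixel (197,160), with the shank straight down. I'll check that it sits within the limits.

```bash
python3 - <<'E'
from h import *
np.set_printoptions(precision=4,suppress=True)
def ony(uv,y):
    o,d=ray('scene',uv);return o+d*(y-o[1])/d[1]
print('root',ony((190.9,159.6),-.327),'bend',ony((207.6,146.4),-.3305))
im=camera('scene')[:,:,::-1];cv2.imwrite('pics/s5.png',im)
f=lambda u,v:(130+(u-400)/2,90+v/2)
for p in [(535,140),(534,122),(536,157),(548,262)]: print(p,ony(f(*p),-.328))
E
```

```text
root [ 0.5272 -0.327   0.2282] bend [ 0.4552 -0.3305  0.2217]
(535, 140) [ 0.5026 -0.328   0.2126]
(534, 122) [ 0.5001 -0.328   0.2351]
(536, 157) [ 0.5048 -0.328   0.1909]
(548, 262) [ 0.5083 -0.328   0.039 ]
```

Request:
servo_tool --pt "-1 0 3 0" --pt "-1 0 6 0" --pt "-1 2 8 0" --pt "23.7 39.1 6 0.064" --pt "23.7 39.1 6 0.064" --pt "23.7 39.1 6 0.064" --pt "23.7 39.1 6 0.064" --pt "23.7 39.1 6 0.064" --pt "23.7 39.1 6 0.064" --pt "23.7 39.1 6 0.064" --pt "23.7 39.1 6 0.064" --pt "23.7 39.1 6 0.064" --pt "23.7 39.1 6 0.064" --pt "23.7 39.1 6 0.064" --pt "23.7 39.1 -6.3 0.064" --pt "23.7 39.1 -6.3 0.064" --pt "23.7 39.1 -6.3 0.064" --pt "23.7 39.1 -6.3 0.064" --pt "23.7 39.1 -6.3 0.064"

```text
time: 9.45
ee_pos: [0.617, 0.0555, 0.1589]
tcp_rot: [-180.0, 0.3, 6.7]
wrist_force: [0.7, 0.1, 0.9]
opening: 0.0513
grasp_force: 0.0
```

```bash
python3 -c "
from h import *
wshot('pics/w5.png');o=get_obs();print(o['time'],o['ee_pos'],o['tcp_rot'],o['opening'])
a=cv2.imread('pics/w5.png');t=camera('top')[:,:,::-1]
cv2.imwrite('pics/top5.png',t)"
```

```text
9.5 [0.61857688 0.05556703 0.16215088] [ 1.79999360e+02 -5.20762143e-02  6.68422719e+00] 0.05129531031245575
```

View pics/w5.png

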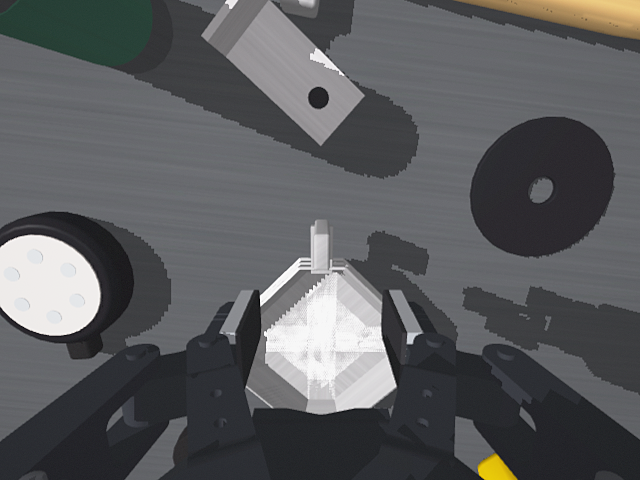

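The lug top sits at about (320,233), in line with the tool between the fingers.

Request:
servo_tool --pt "0 0 -3 0" --pt "0 0 -6 0" --pt "0 0 -9 0" --pt "0 0 -10.3 0" --pt "0 0 -10.3 0" --pt "0 0 -10.3 0" --pt "0 0 -10.3 0"

```text
time: 10.13
ee_pos: [0.6201, 0.0557, 0.0607]
tcp_rot: [180.0, -0.2, 6.7]
wrist_force: [-0.2, -0.0, 1.3]
opening: 0.0511
grasp_force: 0.0
```

Request:
servo_tool --pt "0 0 0 0" --pt "0 0 0 0" --pt "0 0 0 0" --pt "0 0 0 0" --pt "0 0 0 0" --pt "0 0 0 0" --pt "0 0 0 0" --pt "0 0 0 0" --claw 1 --force 60

```text
time: 10.8
ee_pos: [0.6189, 0.0557, 0.0583]
tcp_rot: [180.0, -0.1, 6.7]
wrist_force: [0.9, -0.9, 5.5]
opening: 0.0095
grasp_force: 59.4
```

Request:
servo_tool --pt "-0.1 0 0.25 0" --pt "-0.2 0 0.5 0" --pt "-0.3 0 0.75 0" --pt "-0.45 -0.05 1.1 0" --pt "-0.65 -0.1 1.5 0" --pt "-0.75 -0.1 1.75 0" --pt "-0.85 -0.1 1.95 0" --pt "-0.85 -0.1 1.95 0" --pt "-0.85 -0.1 1.95 0" --pt "-0.85 -0.1 1.95 0"

```text
time: 11.63
ee_pos: [0.611, 0.0547, 0.0771]
tcp_rot: [180.0, -0.1, 6.7]
wrist_force: [5.8, 0.5, -1.9]
opening: 0.0091
grasp_force: 59.6
```

Request:
servo_tool --pt "-0.15 0 0.3 0" --pt "-0.3 0 0.6 0" --pt "-0.5 -0.05 0.9 0" --pt "-0.7 -0.1 1.2 0" --pt "-0.85 -0.1 1.45 0" --pt "-0.85 -0.1 1.45 0" --pt "-0.85 -0.1 1.45 0" --pt "-0.85 -0.1 1.45 0"

```text
time: 12.3
ee_pos: [0.6018, 0.0537, 0.0917]
tcp_rot: [-180.0, -0.1, 6.7]
wrist_force: [4.7, 0.6, 2.3]
opening: 0.0091
grasp_force: 60.2
```

```bash
python3 -c "
from h import *
wshot('pics/w6.png');o=get_obs();print(o['time'],o['ee_pos'],o['tcp_rot'],o['wrist_force'],o['torque'])
a=cv2.imread('pics/w6.png');s=camera('scene')[:,:,::-1]
cv2.imwrite('pics/c6.png',np.hstack([cv2.resize(a[200:420,200:440],(400,367)),cv2.resize(s[220:310,285:383],(400,367),interpolation=cv2.INTER_CUBIC)]))"
```

```text
12.35 [0.60185079 0.05371452 0.09165793] [ 1.79999895e+02 -7.14681818e-02  6.69313780e+00] [5.99808832 0.05857837 2.52698662] [ 0.15084634 -0.95598876  0.06656029]
```

View pics/c6.png

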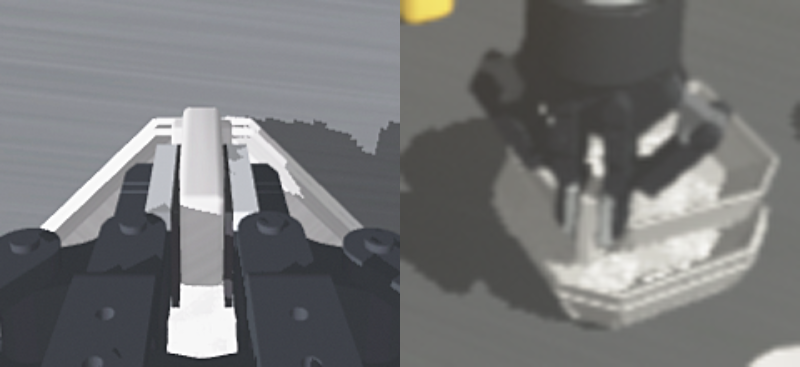

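The tray is peeled: the lug side is clearly up, with a gap above the lower trays, and the far corner is still down. I'll rock it back to near level on its heel, tighten the grip and lift.

Request:
servo_tool --pt "0.2 0 -0.3 0" --pt "0.35 0 -0.6 0" --pt "0.5 0 -0.9 0" --pt "0.65 0.1 -1.2 0" --pt "0.8 0.1 -1.5 0" --pt "1.0 0.1 -1.8 0" --pt "1.1 0.1 -2.0 0" --pt "1.1 0.1 -2.0 0" --pt "1.1 0.1 -2.0 0"

```text
time: 13.15
ee_pos: [0.612, 0.0546, 0.0708]
tcp_rot: [-180.0, 0.1, 6.7]
wrist_force: [-0.2, 0.7, 1.9]
opening: 0.0091
grasp_force: 60.4
```

Request:
servo_tool --pt "0 0 0 0" --pt "0 0 0 0" --pt "0 0 0 0" --pt "0 0 0 0" --claw 1 --force 120

```text
time: 13.48
ee_pos: [0.612, 0.0546, 0.0711]
tcp_rot: [-180.0, 0.0, 6.7]
wrist_force: [-0.7, 0.7, 0.1]
opening: 0.0081
grasp_force: 117.0
```

Request:
servo_tool --pt "0 0 0.3 0" --pt "0 0 0.8 0" --pt "0 0 1.5 0" --pt "0 0 2.5 0" --pt "0 0 3.5 0" --pt "0 0 4.5 0" --pt "0 0 5.5 0" --pt "0 0 7 0" --pt "0 0 9 0" --pt "0 0 11 0" --pt "0 0 12 0" --pt "0 0 12 0" --pt "0 0 12 0" --pt "0 0 12 0"

```text
time: 14.65
ee_pos: [0.612, 0.0546, 0.1901]
tcp_rot: [-180.0, 0.1, 6.7]
wrist_force: [-0.2, -1.4, -2.2]
opening: 0.0085
grasp_force: 117.0
```

```bash
python3 -c "
from h import *
wshot('pics/w7.png');o=get_obs();print(o['time'],o['ee_pos'],o['tcp_rot'],o['wrist_force'],o['torque'])
a=cv2.imread('pics/w7.png');s=camera('scene')[:,:,::-1];cv2.imwrite('pics/s7.png',s)
cv2.imwrite('pics/c7.png',np.hstack([cv2.resize(a[150:400,200:440],(384,400)),cv2.resize(s[190:310,270:394],(413,400),interpolation=cv2.INTER_CUBIC)]))"
```

```text
14.7 [0.61190355 0.0545968  0.18980393] [-1.79996415e+02  1.16578885e-01  6.69149363e+00] [ 1.08675922 -0.07042048 -2.00359477] [ 0.03593389 -0.2062249  -0.0559974 ]
```

View pics/c7.png

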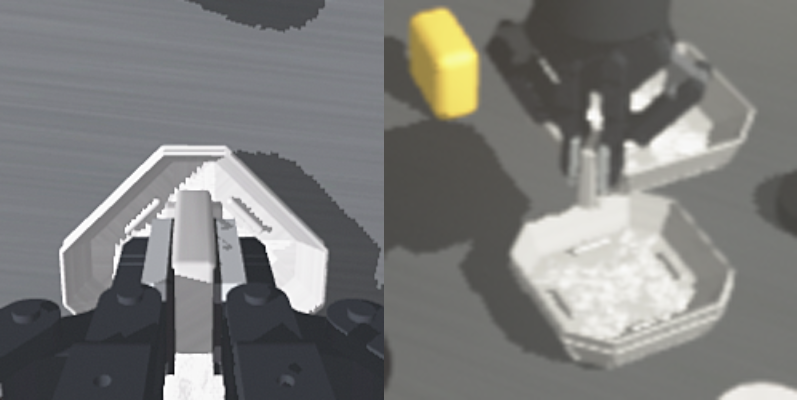

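The tray is off the stack and held. I'll check its tilt from the rim corner at about scene pixel (381.4,222.4).

```bash
python3 - <<'E'
from h import *
np.set_printoptions(precision=4,suppress=True)
g=np.array([.612,.0546,.209])
for th in(0,.05,.1,.15,.2,.3):
    R=Ro.from_euler('ZY',[np.radians(6.69),-th]).as_matrix()
    c=g-R@[.096,0,.056]
    print(th,c,[proj('scene',c+R@np.array([a,.0725,.034])) for a in(-.016,.016)])
E
```

```text
0 [0.5167 0.0434 0.153 ] [array([381.4261, 220.3607]), array([377.871 , 229.6437])]
0.05 [0.5196 0.0438 0.1483] [array([381.0297, 222.8   ]), array([377.5527, 231.4964])]
0.1 [0.5227 0.0441 0.1437] [array([380.6081, 225.2817]), array([377.216 , 233.3778])]
0.15 [0.526  0.0445 0.1393] [array([380.1623, 227.8011]), array([376.8616, 235.2842])]
0.2 [0.5296 0.0449 0.135 ] [array([379.6933, 230.3533]), array([376.4903, 237.2115])]
0.3 [0.5373 0.0458 0.1271] [array([378.6894, 235.5362]), array([375.7001, 241.1134])]
```

The tilt is about 0.05 rad. I'll carry it gently over the light.

Request:
servo_tool --pt "0 0.3 0 0" --pt "0.1 1 0 0" --pt "0.2 2 0 0" --pt "0.3 3.5 0 0" --pt "0.4 5 0 0" --pt "0.6 7 0 0" --pt "0.8 9 0 0" --pt "1.0 11 0 0" --pt "1.2 13 0 0" --pt "1.4 15 0 0" --pt "1.5 17 0 0" --pt "1.6 18.5 0 0" --pt "1.7 20 0 0" --pt "1.8 21 0 0" --pt "1.9 21.6 0 0" --pt "2 21.9 0 0" --pt "2 22 0 0" --pt "2 22 0 0" --pt "2 22 0 0" --pt "2 22 0 0"

```text
time: 16.42
ee_pos: [0.6577, 0.1386, 0.1914]
tcp_rot: [-178.2, 0.1, 11.2]
wrist_force: [0.1, 0.3, -1.8]
opening: 0.0084
grasp_force: 117.0
```

Request:
servo_tool --pt "0 0 0 0" --pt "0 0 0 0" --pt "0 0 0 0" --pt "0 0 0 0" --pt "0 0 0 0" --pt "0 0 0 0"

```text
time: 16.92
ee_pos: [0.6576, 0.1386, 0.1914]
tcp_rot: [-178.2, 0.1, 11.2]
wrist_force: [0.0, -0.2, -2.7]
opening: 0.0084
grasp_force: 117.0
```

```bash
python3 - <<'E'
from h import *
np.set_printoptions(precision=4,suppress=True)
o=get_obs();print(o['time'],o['ee_pos'],o['tcp_rot'],o['wrist_force'],o['torque'],o['grasp_force'],o['opening'])
g=o['ee_pos']+[0,0,.019];R=Ro.from_euler('ZY',[np.radians(o['tcp_rot'][2]),-.05]).as_matrix()
print('centre',g-R@[.096,0,.056])
# spanner unchanged near hook vs. earlier
s=camera('scene')[:,:,::-1];a=cv2.imread('pics/s5.png')
print('hook region diff',cv2.absdiff(a,s)[140:250,180:225].max(axis=2).__gt__(60).sum())
t=camera('top')[:,:,::-1];b=cv2.imread('pics/top0.png');d=cv2.absdiff(t,b).max(axis=2)>60
for n,(x,y) in dict(can=(232,156),oil=(408,178),tape=(265,318),meas=(386,320),disc=(366,206),brk=(288,180),ham=(330,156)).items():print(n,d[y-14:y+14,x-14:x+14].sum())
E
```

```text
16.9167 [0.6576 0.1386 0.1914] [-178.2117    0.0676   11.1979] [ 0.0465 -0.2343 -2.6819] [-0.0192 -0.1713 -0.0273] 117.03002214431763 0.00836977849213857
centre [0.5663 0.1205 0.1496]
hook region diff 1161
can 551
oil 0
tape 784
meas 0
disc 0
brk 87
ham 0
```

```bash
python3 - <<'E'
from h import *
np.set_printoptions(precision=2,suppress=True)
o=get_obs();print(o['q'],o['qd'],o['joint_efforts'])
s=camera('scene')[:,:,::-1];t=camera('top')[:,:,::-1]
cv2.imwrite('pics/s8.png',s);cv2.imwrite('pics/t8.png',t)
# spanner: bright pixels near hook: y profile
g=cv2.cvtColor(s,cv2.COLOR_BGR2GRAY)
for y in range(140,240,12):
    xs=np.where(g[y,185:225]>170)[0]+185;print(y,xs.min() if len(xs) else None,xs.max() if len(xs) else None)
E
```

```text
[ 11.14  22.    25.86  93.93   1.79 179.95] [ 0.04 -0.03 -0.02 -0.02 -0.11  0.04] [  0.   -71.77  47.59   0.2    0.12   0.01]
140 None None
152 None None
164 None None
176 None None
188 None None
200 None None
212 None None
224 None None
236 None None
```

q6 has reached its 180° limit, so the tray has to turn left as it moves. Turning it will also keep it clear of the can.

Request:
servo_tool --pt "-0.3 0 0 0.02" --pt "-0.8 0 0 0.06" --pt "-1.5 0 0 0.12" --pt "-2 0 0 0.2" --pt "-2.5 0 0 0.28" --pt "-3 0 0 0.36" --pt "-3.5 0 0 0.42" --pt "-4 0 0 0.47" --pt "-4 0 0 0.5" --pt "-4 0 0 0.5" --pt "-4 0 0 0.5" --pt "-4 0 0 0.5"

```text
time: 18.12
ee_pos: [0.6177, 0.1386, 0.1913]
tcp_rot: [-178.2, 0.1, 39.8]
wrist_force: [0.8, 0.1, -2.4]
opening: 0.0081
grasp_force: 117.1
```

Request:
servo_tool --pt "-0.1 0.3 0 0.01" --pt "-0.3 1 0 0.03" --pt "-0.5 2 0 0.06" --pt "-0.9 3.5 0 0.11" --pt "-1.3 5 0 0.16" --pt "-1.8 7 0 0.22" --pt "-2.3 9 0 0.29" --pt "-2.8 11 0 0.35" --pt "-3.4 13 0 0.41" --pt "-3.9 15 0 0.48" --pt "-4.4 17 0 0.54" --pt "-4.8 18.5 0 0.59" --pt "-5.2 20 0 0.64" --pt "-5.5 21 0 0.67" --pt "-5.6 21.6 0 0.69" --pt "-5.7 22 0 0.7" --pt "-5.7 22 0 0.7" --pt "-5.7 22 0 0.7" --pt "-5.7 22 0 0.7" --pt "-5.7 22 0 0.7"

```text
time: 19.78
ee_pos: [0.561, 0.3579, 0.1914]
tcp_rot: [-178.2, 0.1, 79.9]
wrist_force: [-0.5, -0.4, -2.2]
opening: 0.0082
grasp_force: 117.1
```

```bash
python3 - <<'E'
from h import *
np.set_printoptions(precision=4,suppress=True)
o=get_obs();print(o['time'],o['ee_pos'],o['tcp_rot'],o['wrist_force'],o['torque'],o['grasp_force'],o['opening'],o['q'])
g=o['ee_pos']+[0,0,.019];R=Ro.from_euler('ZY',[np.radians(o['tcp_rot'][2]),-.05]).as_matrix()
print('centre',g-R@[.096,0,.056])
s=camera('scene')[:,:,::-1];t=camera('top')[:,:,::-1];cv2.imwrite('pics/s9.png',s);cv2.imwrite('pics/t9.png',t)
b=cv2.imread('pics/top0.png');d=cv2.absdiff(t,b).max(axis=2)>60
for n,(x,y) in dict(can=(232,156),oil=(408,178),tape=(265,318),meas=(386,320),disc=(366,206),brk=(288,180),ham=(330,156)).items():print(n,d[y-14:y+14,x-14:x+14].sum(),end=' ')
a=cv2.imread('pics/s5.png');e=cv2.imread('pics/scene0.png')
for nm,im in(('now',s),('s5',a)):
    k=cv2.absdiff(im,e).max(axis=2)>25
    print(nm,[(y,(np.where(k[y,185:225])[0]+185).tolist()) for y in (148,156,164,180,200,216,224)])
# white tray rim in the top view
m=cv2.inRange(t,(150,150,150),(255,255,255));N,l,st,c=cv2.connectedComponentsWithStats(m)
for i in range(1,N):
    if st[i,4]>60 and 180<c[i][0]<280 and 190<c[i][1]<300: print(st[i],c[i],onz('top',c[i],.16))
E
```

```text
19.7833 [0.561  0.3579 0.1914] [-178.2153    0.0698   79.881 ] [-0.4616 -0.4417 -2.161 ] [ 0.1954 -0.0905  0.0051] 117.06033110618591 0.008236290495971915 [ 32.0488  22.4837  26.5006  95.3867   1.1463 132.1552]
centre [0.5446 0.2663 0.1497]
can 0 oil 0 tape 0 meas 374 disc 0 brk 0 ham 0 now [(148, []), (156, [194, 195, 197, 198, 199, 200, 201]), (164, [199, 200, 201, 202]), (180, [197, 198, 199, 200, 201]), (200, [199, 200, 201, 202, 203, 213, 214, 215, 216, 217, 218, 219, 220, 221, 222, 223, 224]), (216, [203, 204, 205, 206, 207, 220, 221, 222, 223, 224]), (224, [187, 188, 189, 190, 204, 205])]
s5 [(148, []), (156, [194, 195, 196, 197, 198, 199, 200, 201]), (164, [199, 200, 201, 202]), (180, [198, 199, 200, 201, 202]), (200, [201, 202, 203, 204, 205]), (216, [205, 206, 207, 208, 209]), (224, [188, 189, 190, 191, 207, 208])]
[192 213  43  23 273] [212.0037 224.9304] [0.5836 0.255  0.16  ]
[200 241  14   8  68] [206.1618 244.8971] [0.5357 0.267  0.16  ]
```

```bash
python3 - <<'E'
from h import *
np.set_printoptions(precision=1,suppress=True)
for f in('top0','t9'):
    h=cv2.cvtColor(cv2.imread(f'pics/{f}.png'),cv2.COLOR_BGR2HSV)[290:350,350:430];y,x=np.where(cv2.inRange(h,(20,150,80),(35,255,255)));print(f,len(x),x.mean(),y.mean())
o=get_obs();g=o['ee_pos']+[0,0,.019]
for th in(0,.05,.1,.2):
    R=Ro.from_euler('ZY',[np.radians(80),-th]).as_matrix();c=g-R@[.096,0,.056]
    print(th,*[proj('scene',c+R@np.array(p)) for p in [(-.0725,-.016,.034),(-.0725,.016,.034),(-.016,-.0725,.034),(.016,-.0725,.034)]])
a=cv2.imread('pics/s9.png');b=cv2.imread('pics/scene0.png')
G=cv2.cvtColor(a,cv2.COLOR_BGR2GRAY)
for y in range(244,304,4): print(y,G[y,366:420:2])
E
```

```text
top0 411 35.613138686131386 29.476885644768856
t9 395 35.6126582278481 29.48354430379747
0 [408.4 246.3] [415.8 237.7] [421.2 274.3] [436.8 281.4]
0.05 [408.4 249.7] [415.8 241.2] [421.3 276.7] [437.1 283.2]
0.1 [408.6 253.2] [416.1 244.6] [421.7 279.1] [437.4 285. ]
0.2 [409.7 260.2] [417.  251.5] [422.7 284. ] [438.4 288.7]
244 [115 114 115 116 116 116 116 116 111  96  83  81  71  72  72  72  73  73
  72  72  73  73  74  98 127 130 136]
248 [114 115 115 116 116 116 116 105  82  82  82  73  70  72  71  72  72  72
  69  65  65  77 122 130 130 130 134]
252 [116 116 116 116 115 115 115 115  96  83  82  65  67  72  72  72  80 102
  83  82  76  91 140 130 131 131 130]
256 [108 109 117 118 117 117 117 117 116 104  88  73  64  64  66  69  72  72
  72  73  72  75 121 156 131 130 129]
260 [ 99  82  82  82  84  99 114 118 117 117 117 116 114  95  70  67  68  69
  69  71  72  72  76 133 155 128 129]
264 [126 116  86  82  82  82  83  83  99 116 117 117 119 119 118 118 117 116
 115 114 115 118 120 119 150 159 129]
268 [126 126 125 111  84  82  83  83  83  85 100 117 118 117 117 118 118 120
 119 
[... 252 characters left out ...]
0 120 121]
280 [129 120 122 110  83  83  82  83  83  83  84  83  99 116 116 116 117 116
 117 118 119 119 120 120 119 120 119]
284 [125 127 118  85  84  84  83  83  84  83  84  84  84 102 116 115 116 117
 118 118 118 119 119 118 118 119 119]
288 [122  99  83  84  84  84  85  85  85  85  85  84  85  85 105 116 117 117
 118 116 117 117 118 118 119 118 119]
292 [ 83  83  82  84  83  84  84  83  84  85  85  86  86  86  85 100 116 118
 118 117 118 118 118 119 119 119 119]
296 [ 83  84  84  84  84  84  84  85  84  85  85  86  92  95  87  86  86 106
 118 119 116 116 113 113 102  91  96]
300 [ 85  93  94 105 114 115 116 116 119 118 117 116 117 116 117 118 117 110
  92  89  88  88  88  79  75  98 222]
```

```bash
python3 -c "
from workcell import *
print(job_done())"
```

```text
the job is handed in; nothing more can be done
None
```

The job is handed in, with no verdict returned: the spanner hangs by its eye on the hook, and the tray was peeled off and is held over the light, underside about 15 cm above the bench and tilted about 0.05 rad. Before-and-after images showed no other item moved.

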